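Swing a stand magnifier to its index tab and reclamp it

TASK

Point the stand magnifier where the index tab on its dial says: loosen the sloping clamp knob until the arm swings freely, swing the lens arm round by its upright wooden grip until the dark steel pointer on its turntable lines up with the brass tab, then screw the clamp knob fully tight again and let go. Do not push about or knock over the knights, draughts discs, pencil pot and hand magnifier that stand around it.

Things in the scene. Friction and masses are not known exactly. Their poses are not given: they have to be found in the camera images.
- stand: Fixed base of the stand magnifier: grey round dial plate, 200 mm across, 30 mm thick, with a 46 mm wide, 30 mm thick lug along its +y, out to 140 mm from the centre, that carries the clamp knob (knob_grip is 138 mm from the swivel axis). Ticks every 15 degrees on its +x side. Origin: on the vertical swivel axis, at shelf level (z up). Its place and heading vary.
- knob_grip (a point): Middle of the clamp knob's grip, on the knob's axis, which leans 35 degrees from vertical to the stand's +y, away from the column. A walnut bar, 46 mm long, 12 wide, 36 tall, on a 42 mm dark steel disc; this point is 12 mm below the bar's outer end, 24 mm above the disc's face. Axes: z along the knob axis, outwards and up; x along the bar, y across its width; x, y turn with the knob.
- clamp_knob (a joint): Turn of the clamp knob, rad. 0: fully tight, at its stop; starts at 0 to 0.08. Grows as it is loosened, anticlockwise seen from outside looking down on it (positive about knob_grip's z), to a stop at 1.4. The clamp presses below 0.6, harder towards 0; above 0.6 the arm is free. Stays where it is left; turning takes 0.12 N m, about 0.22 near tight.
- lens_arm (a joint): Swing of the lens arm about the swivel axis, rad, positive anticlockwise from above; stops at -1.15 and 1.0. At 0 the pointer lies along the stand's +x, the lens arm along its -y. Clamped it holds to roughly 1 N m; loose it turns against 0.05 N m and stays where it is left. Arm: brass, 13 mm wide, 130 to 142 mm above the shelf, on a 24 mm column, 149 mm tall.
- swing_grip (a point): Middle of the upright round walnut grip on the lens arm: 20 mm across, 54 mm tall, 110 mm from the swivel axis; this point is 172 mm above the shelf, 23 mm below the grip's top, 30 mm above the arm. Beyond it, centred 175 mm from the axis, lies the brass-rimmed lens, 102 mm across, level with the arm. Axes turn with the arm: x in the pointer's direction, -y from column to lens, z up.
- pointer_tip (a point): Tip of the dark steel pointer on the arm's 90 mm turntable, 76 mm from the swivel axis, 36 mm above the shelf. The pointer is level, at right angles to the lens arm (the arm lies 90 degrees clockwise of it, seen from above), and turns with it.
- tab_tip (a point): Where the pointer tip belongs: 76 mm from the swivel axis, 36 mm above the shelf, just inside the inner end of the brass index tab, a fixed raised bar, 8 mm wide, 9 tall, lying radially on the dial's rim (78 to 102 mm from the axis) and hooked over its edge. x points radially outwards. The tab's angle on the dial varies.
- knight0: One of four like walnut chess knights, 34 mm across the foot and about 66 mm tall; a loose bystander. Origin: centre of its underside; its nose points along its -x.
- knight1: One of four like walnut chess knights, 34 mm across the foot and about 66 mm tall; a loose bystander. Origin: centre of its underside; its nose points along its -x.
- knight2: One of four like walnut chess knights, 34 mm across the foot and about 66 mm tall; a loose bystander. Origin: centre of its underside; its nose points along its -x.
- knight3: One of four like walnut chess knights, 34 mm across the foot and about 66 mm tall; a loose bystander. Origin: centre of its underside; its nose points along its -x.
- pencil_pot: Blue-glazed ceramic pencil pot with three pencils, about 74 mm across, 95 mm tall, 160 mm with the pencils; a loose bystander. Origin: centre of its underside.
- reading_lens: Horn-handled hand magnifier lying flat: 80 mm lens rim centred on its origin (at the shelf), handle 15 mm thick along its +x to 145 mm; a loose bystander.
- disc0: Lower of a stack of two red draughts discs, 32 mm across, 9 mm thick; a loose bystander. Origin: centre of its underside.
- disc1: Upper of the two stacked red draughts discs, 32 mm across, 9 mm thick; a loose bystander. Origin: centre of its underside.

How it is judged:
By the outcome, as a careful person would: the job done as asked, in the order asked, and still so for the second after the job is handed in, with the robot touching nothing.
It also fails if it takes over 56 s, if anything falls off the work surface, if the arm or the gripper's body presses on something with over 40 N, if the wrist force passes 120 N, or if a joint passes its speed limit or range.

ROBOT

A 6-joint arm with a two-finger parallel gripper is mounted at the origin on the work surface. World frame = base frame: x ahead of the robot, y to its left, z up, the work surface at z = 0. Lengths are in m, angles in rad, forces in N, time in s.
With the tool pointing down it reaches from about 0.3 to 0.875 m from the base axis. Payload 6.4 kg.
Tool frame: the origin (TCP) lies midway between the tips of the shut fingers; the grasp point (between the pads) lies 19 mm behind it; y points along the fingers, x is the direction in which the jaws open and shut, and the axes are right-handed (so a half turn about y gives the same grasp; the last joint's range is limited). The gripper opens to 88 mm and grips with 3 to 60 N. Pads are 18 mm wide; open, the fingers measure 123 mm over their backs; the gripper's body (75 mm by 187 mm) begins 45 mm behind the grasp point.
Start: joints at [1.083, 0.181, 1.607, -0, 1.354, -0.206], TCP at [0.16, 0.552, 0.239] pointing down, gripper open.
Joint ranges: [-2.99, 2.99], [-0.89, 2.07], [0.3, 2.58], [-1.14, 4.28], [0, 2.63], [-3.12, 3.12]. Speed limits (rad/s): [2.57, 2.57, 3.01, 3.14, 3.14, 3.14].

INTERFACE

Orientations are given as a unit quaternion [x, y, z, w].
In Python, from rig import env gives the robot as it stands.
- The arm moves only by the shell command python3 -m inch 'ROWS' [FORCE]. ROWS is JSON, a list of rows, each an object with "gripper": the closure, from 0 (fully open) to 1 (shut); "dp": the shift along the tool's x, y, z in units of 50 mm (1.0 is 50 mm), a list of three; "rotation": the turn, a rotation vector about the tool's x, y, z in units of 10 degrees (1.0 is 10 degrees), a list of three. In form: [{"gripper": gripper, "dp": [x, y, z], "rotation": [wx, wy, wz]}, ...]. A call has 1 to 20 rows; each row shifts and turns the commanded pose from where the row before left it, along the tool's axes as they then stand; what a row does not reach is not made up. A row lasts 1/8 s, in which the tool goes at most 62.5 mm and 10.7 degrees, less where a joint would pass 70% of its speed; a pose out of reach is approached as far as the arm can. A call is refused whole if a number of a shift passes 1 or a number of a turn 1, either way. A call with a gripper value outside its range is refused whole. The fingers move at their own pace and stop on an object; FORCE is the grip in N (left out, the last holds). Time passes only in rows, so rows that do not move let the fingers close. It gives the time, the measured TCP pose, the force and the opening at its end, in the units of the state.
- env.sense(): the state, without advancing time (a new reading comes with each control period).
- env.snapshot(name): name is "scene" or "top" or "wrist"; returns the picture (420x560x3 uint8, blue, green, red); there is no depth.
- env.get_calibration(name): a dict with "fx", "fy", "cx", "cy" (pixels), "position" and "attitude" of the camera in the world; the wrist camera has in their place "tool_from_camera" (4x4, takes a point from camera to tool coordinates, whose origin is the TCP and whose axes are the tool frame's). Camera axes: x right, y down, z forward; pixel columns grow to the right and rows downward; lengths in m; the calibration is good to about 2 mm. A picture is of the moment at which its call begins: read the wrist's pose just before it. get_calibration takes no time and is no camera call.
- env.hand_in(): hands the job in, once; it reports no verdict.
The state is a dict: "time_s": time; "joint_positions": joint angles; "joint_velocities": joint speeds; "joint_torque": joint torques, N m; "position": TCP position; "ee_rot": TCP orientation; "ft_force": force on the tool from outside, world axes, zero at the start; "ft_torque": the same for the moment, N m; "finger_gap": finger opening in m.
Only numpy, scipy, OpenCV 4.12 (cv2) and the standard library are available. Lean on these libraries where they do the work, as an engineer would, in place of code of your own. Each camera call takes 0.05 s, during which the arm holds its last target. There are 200 camera calls.

## Working session

There is one attempt and no reset: what is moved stays moved. The work goes in short steps, Python scripts to look and compute and a shell command to move; the robot and the scene stay as the last step left them, time stands still between calls to the robot, and variables do not carry over. Pictures are saved under pics/ and viewed, about 8 in all and at most 12, crops included, and the job is handed in when it is done.

```bash
ls; mkdir -p pics; python3 - <<'E'
from rig import env
import cv2,json
s=env.sense();print(s)
for n in("scene","top","wrist"):
    print(n,env.get_calibration(n))
    cv2.imwrite(f"pics/{n}0.png",env.snapshot(n))
E
```

```text
pics
{'time_s': 0.0, 'joint_positions': array([ 1.08269184e+00,  1.81572564e-01,  1.60799371e+00, -1.09995724e-05,
        1.35377370e+00, -2.06272354e-01]), 'joint_velocities': array([-0.00056042, -0.00040403, -0.00062405, -0.00159715, -0.00023517,
        0.00018771]), 'joint_torque': array([ 2.63668535e-04, -4.33852065e+01, -3.41856337e+01,  7.02511892e-02,
        3.83388530e-02, -1.50279966e-04]), 'position': array([0.15963503, 0.55184694, 0.23779931]), 'ee_rot': array([ 0.5655338 ,  0.42426152, -0.42537709, -0.56500266]), 'ft_force': array([ 0.06921866, -0.02930343,  0.08478382]), 'ft_torque': array([-0.0291572 ,  0.06753267,  0.05872117]), 'finger_gap': 0.08822217446871652}
scene {'fx': 528.0869081909074, 'fy': 528.0869081909074, 'cx': 274.90077428929715, 'cy': 204.51657298372035, 'position': array([ 1.25705999, -0.75854499,  0.77043483]), 'attitude': array([ 0.81832153,  0.3007252 , -0.16715444, -0.46040593])}
top {'fx': 421.3492500957588, 'fy': 421.3492500957588, 'cx': 280.6394775874919, 'cy': 211.98369335503486, 'position': array([0.46571028, 0.02799695, 1.16354253]), 'attitude': array([-0.70451014,  0.70721746, -0.0481227 ,  0.03454183])}
wrist {'fx': 345.1811717022169, 'fy': 345.1811717022169, 'cx': 278.846632486181, 'cy': 204.62272515927089, 'tool_from_camera': array([[ 9.99999855e-01, -4.67815404e-04, -2.67027902e-04,
        -1.45263371e-04],
       [ 1.39335698e-04, -2.54203952e-01,  9.67150625e-01,
        -1.46498899e-01],
       [-5.20327509e-04, -9.67150522e-01, -2.54203850e-01,
         6.64417130e-02],
       [ 0.00000000e+00,  0.00000000e+00,  0.00000000e+00,
         1.00000000e+00]])}
```

```bash
python3 - <<'E'
import cv2
a=cv2.imread("pics/top0.png")
cv2.imwrite("pics/top0b.png",cv2.resize(a,(800,600),interpolation=cv2.INTER_CUBIC))
E
```

```text
(no output)
```

View pics/top0b.png

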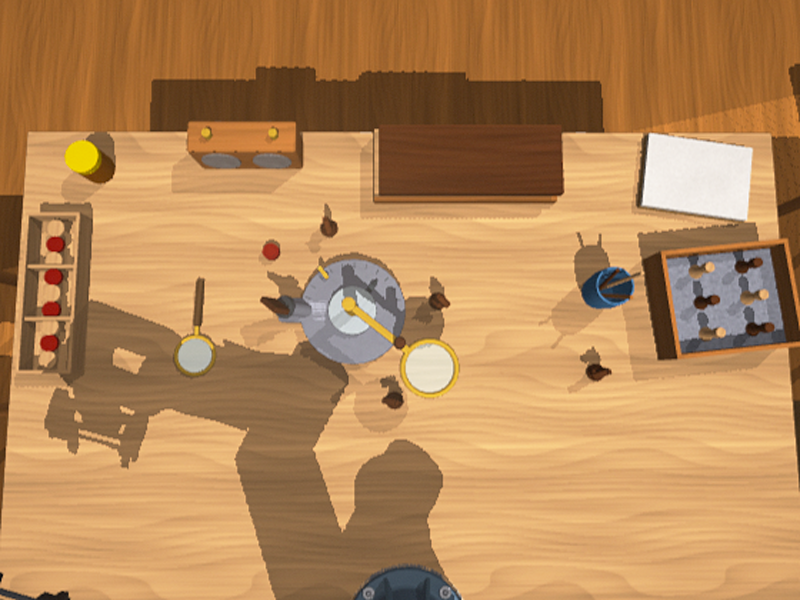

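View pics/scene0.png

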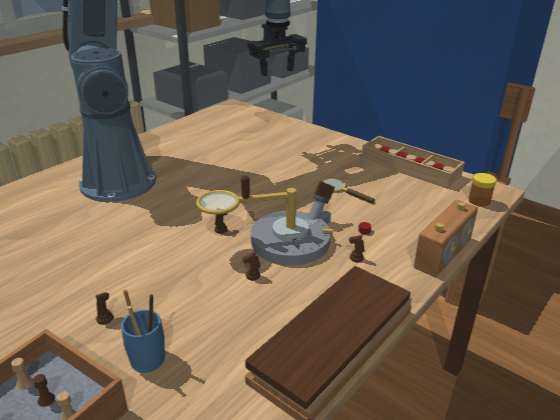

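Stand is near (353,311) in the top view, lug to the left (+y), tab up-left at (322,271), arm to lower right. An enlarged crop gives the exact pixels.

```bash
cat > h.py <<'E'
import numpy as np,cv2
from rig import env
from scipy.spatial.transform import Rotation as R
def cam(n,s=None):
    c=env.get_calibration(n)
    if n=="wrist":
        s=s or env.sense();T=np.eye(4);T[:3,:3]=R.from_quat(s["ee_rot"]).as_matrix();T[:3,3]=s["position"]
        T=T@c["tool_from_camera"];return c,T[:3,:3],T[:3,3]
    return c,R.from_quat(c["attitude"]).as_matrix(),np.array(c["position"])
def at_z(C,u,v,z):
    c,M,p=C;d=M@[(u-c["cx"])/c["fx"],(v-c["cy"])/c["fy"],1];return p+d*(z-p[2])/d[2]
def proj(C,P):
    c,M,p=C;q=(np.atleast_2d(P)-p)@M;return np.c_[c["cx"]+c["fx"]*q[:,0]/q[:,2],c["cy"]+c["fy"]*q[:,1]/q[:,2]]
E
python3 - <<'E'
from h import *
C=cam("top")
a=cv2.imread("pics/top0.png")
cv2.imwrite("pics/top_c.png",cv2.resize(a[140:290,165:365],(800,600),interpolation=cv2.INTER_CUBIC))
for u,v,z in((349,303,.149),(430,368,.136),(353,311,.03),(322,271,.037),(275,303,.12)): print(at_z(C,u*.7,v*.7,z))
E
```

```text
[0.58486204 0.0961671  0.149     ]
[ 0.47481486 -0.04095249  0.136     ]
[0.58358851 0.09653389 0.03      ]
[0.65910857 0.15500833 0.037     ]
[0.58861782 0.22660748 0.12      ]
```

View pics/top_c.png

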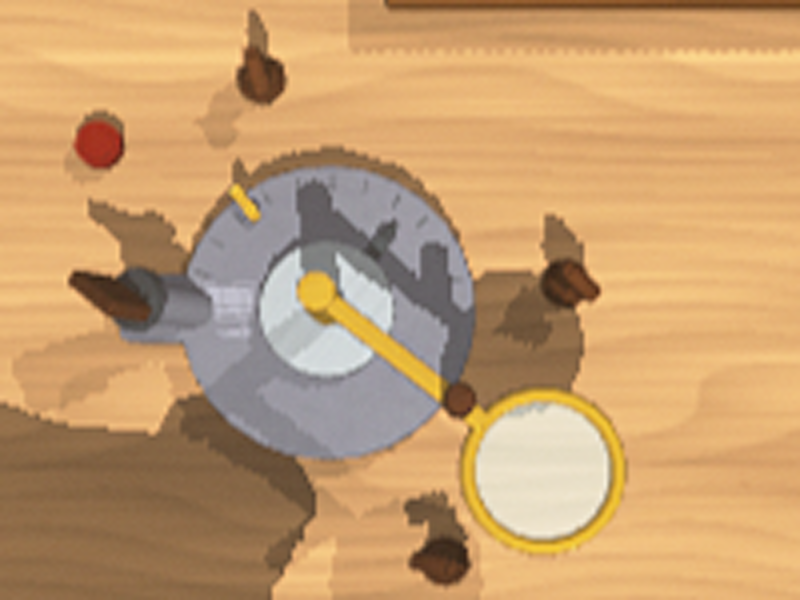

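Column top (317,291), dial centre (330,312), lens (543,471), grip top (459,398), tab (234,188)-(257,216), pointer near (385,237), knob bar (75,280)-(150,305) in the crop.

```bash
python3 - <<'E'
from h import *
C=cam("top")
P={n:at_z(C,165+u/4,140+v/4,z) for n,u,v,z in(("col",317,291,.149),("dial",330,312,.03),("lens",543,471,.137),("grip",459,398,.195),("tabout",234,188,.039),("tabin",257,216,.039),("ptr",388,233,.036),("lug",165,307,.03),("bar1",75,280,.125),("bar2",150,308,.125))}
o=(P["col"]+P["dial"])/2
for n,p in P.items():
    d=(p-o)[:2];print(n,p.round(4),np.hypot(*d).round(4),np.degrees(np.arctan2(d[1],d[0])).round(1))
# bystanders at foot
for n,u,v in(("kA",262,85),("kB",565,290),("kC",440,570),("disc",100,143)): print(n,at_z(C,165+u/4,140+v/4,.02).round(3))
print(at_z(C,195*.7,355*.7,0), at_z(C,198*.7,280*.7,0.015))
s=env.sense();print(R.from_quat(s["ee_rot"]).as_matrix().round(3))
# project stand model w/ heading guesses into scene image
E
```

```text
col [0.5833 0.0963 0.149 ] 0.0005 58.5
dial [0.5828 0.0955 0.03  ] 0.0005 -121.5
lens [ 0.4744 -0.0403  0.137 ] 0.1741 -128.6
grip [0.5159 0.0114 0.195 ] 0.1079 -128.5
tabout [0.6662 0.16   0.039 ] 0.105 37.6
tabin [0.647  0.1443 0.039 ] 0.0803 37.1
ptr [0.6357 0.0562 0.036 ] 0.066 -37.0
lug [0.5865 0.2066 0.03  ] 0.1107 88.2
bar1 [0.5933 0.2473 0.125 ] 0.1518 86.1
bar2 [0.5758 0.2008 0.125 ] 0.1052 94.0
kA [0.742 0.144 0.02 ]
kB [ 0.598 -0.064  0.02 ]
kC [0.41  0.022 0.02 ]
disc [0.701 0.254 0.02 ]
[0.50291555 0.40009579 0.        ] [0.64579958 0.39456279 0.015     ]
[[ 0.278 -0.001 -0.961]
 [ 0.961 -0.001  0.278]
 [-0.001 -1.     0.   ]]
```

```bash
cat >> h.py <<'E'
def plan(Pt,Rt,n,s=None):
    """per-row dp (units) and rotation (units), from current pose to target, straight line, n equal rows"""
    s=s or env.sense();R0=R.from_quat(s["ee_rot"]);p=np.array(s["position"]);Rt=R.from_matrix(Rt)
    w=(R0.inv()*Rt).as_rotvec();d=(np.array(Pt)-p)/n
    print("rot/row",(np.degrees(w)/n/10).round(3))
    for i in range(n): print((( R0*R.from_rotvec(w*i/n)).inv().apply(d)/.05).round(2).tolist())
def show(s=None):
    s=s or env.sense();print(s["time_s"],s["position"].round(4),R.from_quat(s["ee_rot"]).as_matrix().round(3).tolist(),"F",s["ft_force"].round(1),"T",s["ft_torque"].round(2),"gap",round(s["finger_gap"],4),"q",s["joint_positions"].round(2))
E
python3 - <<'E'
from h import *
S=cam("scene")
for z in(.09,.105,.12): print(z,proj(S,[[.586,.234,z],[.586,.234+.012*.574,z+.012*.819]]).round(1).tolist(),proj(cam("top"),[[.586,.234,z]]).round(1)*4-np.array([660,560]))
s=env.sense();M=R.from_quat(s["ee_rot"]).as_matrix()
Rt=R.from_euler("x",-35,degrees=True).as_matrix()@M
plan([.586,.32,.24],Rt,14,s)
E
```

```text
0.09 [[323.7, 189.8], [325.5, 185.6]] [[107.2 298. ]]
0.105 [[324.0, 184.8], [325.8, 180.5]] [[102.8 295.2]]
0.12 [[324.3, 179.7], [326.1, 175.4]] [[ 98.  292.8]]
rot/row [-0.07  0.    0.24]
[-0.15, -0.0, -0.68]
[-0.15, 0.01, -0.68]
[-0.15, 0.03, -0.68]
[-0.15, 0.04, -0.68]
[-0.14, 0.05, -0.68]
[-0.14, 0.07, -0.68]
[-0.14, 0.08, -0.67]
[-0.13, 0.1, -0.67]
[-0.13, 0.11, -0.67]
[-0.13, 0.12, -0.67]
[-0.12, 0.14, -0.67]
[-0.11, 0.15, -0.67]
[-0.11, 0.16, -0.67]
[-0.1, 0.18, -0.66]
```

```bash
python3 -m inch '[{"gripper":0,"dp":[-0.15,0,-0.68],"rotation":[-0.07,0,0.24]},{"gripper":0,"dp":[-0.15,0.01,-0.68],"rotation":[-0.07,0,0.24]},{"gripper":0,"dp":[-0.15,0.03,-0.68],"rotation":[-0.07,0,0.24]},{"gripper":0,"dp":[-0.15,0.04,-0.68],"rotation":[-0.07,0,0.24]},{"gripper":0,"dp":[-0.14,0.05,-0.68],"rotation":[-0.07,0,0.24]},{"gripper":0,"dp":[-0.14,0.07,-0.68],"rotation":[-0.07,0,0.24]},{"gripper":0,"dp":[-0.14,0.08,-0.67],"rotation":[-0.07,0,0.24]},{"gripper":0,"dp":[-0.13,0.1,-0.67],"rotation":[-0.07,0,0.24]},{"gripper":0,"dp":[-0.13,0.11,-0.67],"rotation":[-0.07,0,0.24]},{"gripper":0,"dp":[-0.13,0.12,-0.67],"rotation":[-0.07,0,0.24]},{"gripper":0,"dp":[-0.12,0.14,-0.67],"rotation":[-0.07,0,0.24]},{"gripper":0,"dp":[-0.11,0.15,-0.67],"rotation":[-0.07,0,0.24]},{"gripper":0,"dp":[-0.11,0.16,-0.67],"rotation":[-0.07,0,0.24]},{"gripper":0,"dp":[-0.1,0.18,-0.66],"rotation":[-0.07,0,0.24]},{"gripper":0,"dp":[0,0,0],"rotation":[0,0,0]},{"gripper":0,"dp":[0,0,0],"rotation":[0,0,0]}]'
python3 - <<'E'
from h import *
s=env.sense();show(s);im=env.snapshot("wrist");cv2.imwrite("pics/w1.png",im)
np.savez("pics/w1.npz",p=s["position"],q=s["ee_rot"])
W=cam("wrist",s);print(proj(W,[[.586,.234,.09],[.586,.241,.1],[.583,.096,.149]]))
E
```

```text
time_s: 2.15
position: [0.5865, 0.3205, 0.2403]
ee_rot: [0.709, 0.278, -0.533, -0.369]
ft_force: [0.3, -0.7, 0.1]
finger_gap: 0.0883
2.15 [0.5865 0.3205 0.2403] [[0.278, 0.0, -0.961], [0.787, -0.573, 0.228], [-0.551, -0.819, -0.159]] F [ 0.3 -0.7  0.1] T [ 0.23  0.03 -0.01] gap 0.0883 q [ 0.55  0.65  1.08 -0.52  1.74 -0.74]
[[294.94203119 181.76922128]
 [295.54924819 184.32892147]
 [158.59762465 211.6578462 ]]
```

View pics/w1.png

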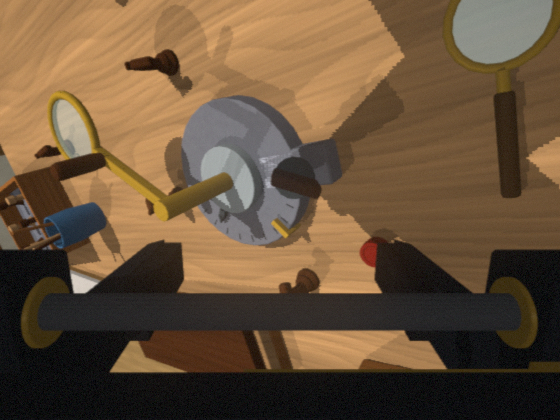

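Bar's outer end runs (272,168)-(320,190), close to prediction (295,183). Zoom.

```bash
python3 - <<'E'
import cv2
a=cv2.imread("pics/w1.png")
c=cv2.convertScaleAbs(a[130:220,240:360],alpha=1.8,beta=15)
cv2.imwrite("pics/w1c.png",cv2.resize(c,(800,600),interpolation=cv2.INTER_CUBIC))
E
```

```text
(no output)
```

View pics/w1c.png

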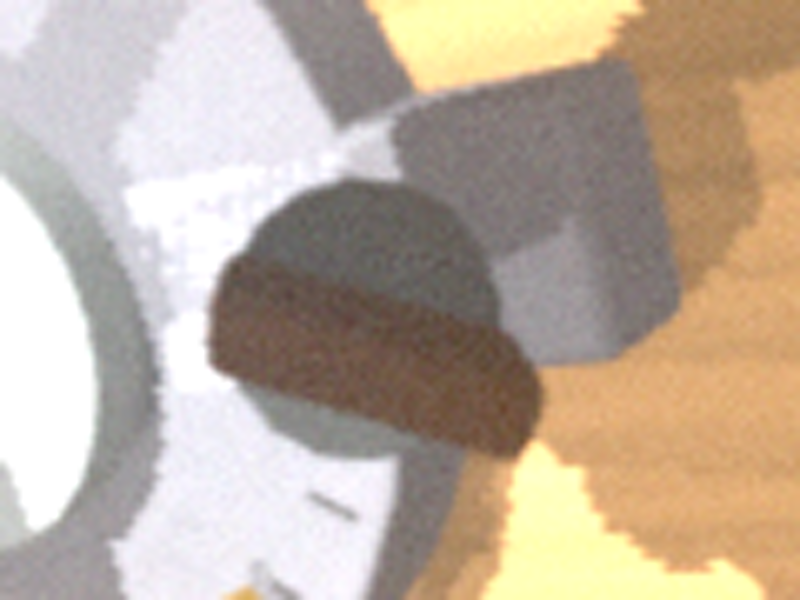

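```bash
python3 - <<'E'
from h import *
from scipy.optimize import least_squares
d=np.load("pics/w1.npz");s={"position":d["p"],"ee_rot":d["q"]}
W=cam("wrist",s);T=cam("top");S=cam("scene")
o=np.array([.583,.096])
def fr(h,z):
    hy=np.array([-np.sin(h),np.cos(h),0]);a=.5736*hy+.8192*np.array([0,0,1]);hx=np.array([np.cos(h),np.sin(h),0])
    return np.r_[o+.138*hy[:2],z],a,hx,np.cross(a,hx)
def disc(x):
    g,a,*_=fr(*x);return g-.024*a
r=least_squares(lambda x:proj(W,disc(x))[0]-[295.2,177.7],[0,.09]);print("h deg,z",np.degrees(r.x[0]),r.x[1],r.fun)
g,a,ex,ey=fr(*r.x);print("grip",g,"a",a)
for n,C in(("W",W),("T",T),("S",S)): print(n,proj(C,[g-.024*a,g,g+.012*a]).round(1).tolist())
for th in range(0,180,10):
    t=np.radians(th);b=np.cos(t)*ex+np.sin(t)*ey
    q=(proj(W,[g+.012*a-.023*b,g+.012*a+.023*b])-[240,130])*6.667
    e=q[1]-q[0];print(th,q.round(0).tolist(),np.degrees(np.arctan2(e[1],e[0])).round(1))
E
```

```text
h deg,z -1.916810178108161 0.08787814675044126 [-5.85487214e-12 -6.25277607e-13]
grip [0.58761588 0.23392278 0.08787815] a [0.01918601 0.57327904 0.8192    ]
W [[295.2, 177.7], [296.5, 182.7], [297.2, 185.5]]
T [[198.7, 215.0], [192.0, 214.0], [188.5, 213.4]]
S [[320.5, 199.3], [324.2, 190.8], [326.0, 186.5]]
0 [[341.0, 208.0], [421.0, 526.0]] 75.9
10 [[312.0, 218.0], [448.0, 516.0]] 65.6
20 [[286.0, 232.0], [473.0, 503.0]] 55.4
30 [[264.0, 251.0], [496.0, 485.0]] 45.2
40 [[244.0, 274.0], [515.0, 464.0]] 35.0
50 [[229.0, 299.0], [531.0, 439.0]] 25.0
60 [[219.0, 326.0], [542.0, 413.0]] 15.1
70 [[214.0, 354.0], [548.0, 385.0]] 5.2
80 [[214.0, 383.0], [549.0, 356.0]] -4.5
90 [[219.0, 411.0], [545.0, 328.0]] -14.3
100 [[229.0, 438.0], [536.0, 301.0]] -24.0
110 [[243.0, 462.0], [523.0, 275.0]] -33.8
120 [[262.0, 484.0], [504.0, 253.0]] -43.6
130 [[284.0, 502.0], [482.0, 234.0]] -53.4
140 [[308.0, 516.0], [457.0, 219.0]] -63.4
150 [[335.0, 525.0], [429.0, 208.0]] -73.5
160 [[363.0, 530.0], [400.0, 203.0]] -83.6
170 [[392.0, 530.0], [370.0, 203.0]] -93.8
```

```bash
cat >> h.py <<'E'
G=np.array([.5876,.2339,.0879]);_h=np.radians(-1.9)
A=np.array([-.5736*np.sin(_h),.5736*np.cos(_h),.8192]);EX=np.array([np.cos(_h),np.sin(_h),0]);EY=np.cross(A,EX)
def knobR(th):
    """tool rotation with jaws across bar at angle th (deg) about A from EX"""
    t=np.radians(th-90);x=np.cos(t)*EX+np.sin(t)*EY;return np.c_[x,-A,np.cross(x,-A)]
E
python3 - <<'E'
from h import *
plan(G+.08*A,knobR(59.5),13)
E
```

```text
rot/row [0.004 0.815 0.01 ]
[0.03, 0.15, 0.0]
[0.03, 0.15, 0.01]
[0.02, 0.15, 0.01]
[0.02, 0.15, 0.01]
[0.02, 0.15, 0.02]
[0.02, 0.15, 0.02]
[0.02, 0.15, 0.02]
[0.01, 0.15, 0.02]
[0.01, 0.15, 0.02]
[0.01, 0.15, 0.03]
[0.0, 0.15, 0.03]
[-0.0, 0.15, 0.03]
[-0.0, 0.15, 0.03]
```

```bash
python3 -m inch '[{"gripper":0,"dp":[0.03,0.15,0],"rotation":[0,0.815,0.01]},{"gripper":0,"dp":[0.03,0.15,0.01],"rotation":[0,0.815,0.01]},{"gripper":0,"dp":[0.02,0.15,0.01],"rotation":[0,0.815,0.01]},{"gripper":0,"dp":[0.02,0.15,0.01],"rotation":[0,0.815,0.01]},{"gripper":0,"dp":[0.02,0.15,0.02],"rotation":[0,0.815,0.01]},{"gripper":0,"dp":[0.02,0.15,0.02],"rotation":[0,0.815,0.01]},{"gripper":0,"dp":[0.02,0.15,0.02],"rotation":[0,0.815,0.01]},{"gripper":0,"dp":[0.01,0.15,0.02],"rotation":[0,0.815,0.01]},{"gripper":0,"dp":[0.01,0.15,0.02],"rotation":[0,0.815,0.01]},{"gripper":0,"dp":[0.01,0.15,0.03],"rotation":[0,0.815,0.01]},{"gripper":0,"dp":[0,0.15,0.03],"rotation":[0,0.815,0.01]},{"gripper":0,"dp":[0,0.15,0.03],"rotation":[0,0.815,0.01]},{"gripper":0,"dp":[0,0.15,0.03],"rotation":[0,0.815,0.01]},{"gripper":0,"dp":[0,0,0],"rotation":[0,0,0]},{"gripper":0,"dp":[0,0,0],"rotation":[0,0,0]}]'
python3 - <<'E'
from h import *
s=env.sense();show(s);im=env.snapshot("wrist")
np.savez("pics/w2.npz",p=s["position"],q=s["ee_rot"])
W=cam("wrist",s)
pts=[G-.024*A]+[G+.012*A+k*.023*(np.cos(t)*EX+np.sin(t)*EY) for t in [np.radians(59.5)] for k in(-1,1)]
for p in proj(W,pts): cv2.circle(im,tuple(int(round(x)) for x in p),2,(0,255,0),-1); print(p)
cv2.imwrite("pics/w2.png",cv2.resize(cv2.convertScaleAbs(im,alpha=1.6,beta=15),(800,600)))
E
```

```text
time_s: 4.08
position: [0.5903, 0.2787, 0.1521]
ee_rot: [0.855, -0.133, 0.241, -0.439]
ft_force: [-0.1, -0.3, -0.1]
finger_gap: 0.0885
4.075 [0.5903 0.2787 0.1521] [[0.848, -0.016, 0.529], [-0.439, -0.579, 0.687], [0.295, -0.815, -0.498]] F [-0.1 -0.3 -0.1] T [0.22 0.18 0.04] gap 0.0885 q [ 0.5   0.7   1.2  -0.52  1.59  1.14]
[278.20663965 203.0769492 ]
[278.38104249 250.58873994]
[278.46430237 182.18828014]
```

View pics/w2.png

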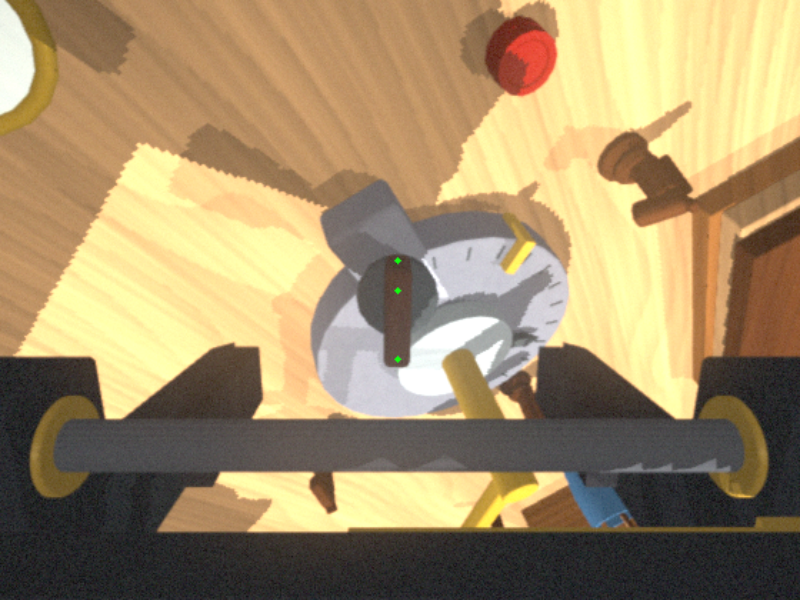

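The bar's projected end points (green) lie on the bar, jaws squarely across it. Descend and grip.

```bash
python3 - <<'E'
from h import *
plan(G-.014*A,knobR(59.5),8)
E
```

```text
rot/row [0.003 0.001 0.004]
[-0.0, 0.23, -0.0]
[-0.0, 0.23, -0.0]
[-0.0, 0.23, -0.0]
[-0.0, 0.23, -0.0]
[-0.0, 0.23, -0.0]
[-0.0, 0.23, -0.0]
[-0.0, 0.23, -0.0]
[-0.0, 0.23, -0.0]
```

```bash
python3 -m inch '[{"gripper":0,"dp":[0,0.23,0],"rotation":[0,0,0]},{"gripper":0,"dp":[0,0.23,0],"rotation":[0,0,0]},{"gripper":0,"dp":[0,0.23,0],"rotation":[0,0,0]},{"gripper":0,"dp":[0,0.23,0],"rotation":[0,0,0]},{"gripper":0,"dp":[0,0.23,0],"rotation":[0,0,0]},{"gripper":0,"dp":[0,0.23,0],"rotation":[0,0,0]},{"gripper":0,"dp":[0,0.23,0],"rotation":[0,0,0]},{"gripper":0,"dp":[0,0.23,0],"rotation":[0,0,0]},{"gripper":0,"dp":[0,0,0],"rotation":[0,0,0]}]' 25
python3 -m inch '[{"gripper":1,"dp":[0,0,0],"rotation":[0,0,0]},{"gripper":1,"dp":[0,0,0],"rotation":[0,0,0]},{"gripper":1,"dp":[0,0,0],"rotation":[0,0,0]},{"gripper":1,"dp":[0,0,0],"rotation":[0,0,0]},{"gripper":1,"dp":[0,0,0],"rotation":[0,0,0]},{"gripper":1,"dp":[0,0,0],"rotation":[0,0,0]}]' 25
python3 -c "
from h import *
show()"
```

```text
time_s: 5.25
position: [0.5884, 0.2239, 0.0753]
ee_rot: [0.855, -0.135, 0.241, -0.438]
ft_force: [0.8, -0.5, 0.4]
finger_gap: 0.0878
time_s: 6.0
position: [0.589, 0.2247, 0.0764]
ee_rot: [0.855, -0.134, 0.242, -0.439]
ft_force: [0.5, -0.2, 0.3]
finger_gap: 0.0305
6.0 [0.589  0.2247 0.0764] [[0.847, -0.017, 0.532], [-0.442, -0.579, 0.685], [0.296, -0.815, -0.498]] F [ 0.5 -0.2  0.3] T [0.22 0.08 0.05] gap 0.0305 q [ 0.43  0.73  1.32 -0.55  1.43  1.17]
```

```bash
python3 -m inch '[{"gripper":1,"dp":[0,0,0],"rotation":[0,0,0]},{"gripper":1,"dp":[0,0,0],"rotation":[0,0,0]},{"gripper":1,"dp":[0,0,0],"rotation":[0,0,0]},{"gripper":1,"dp":[0,0,0],"rotation":[0,0,0]}]'
python3 -c "
from h import *
show()"
```

```text
time_s: 6.5
position: [0.5883, 0.225, 0.0761]
ee_rot: [0.855, -0.135, 0.241, -0.439]
ft_force: [-4.1, 3.8, 0.4]
finger_gap: 0.0116
6.5 [0.5883 0.225  0.0761] [[0.847, -0.018, 0.531], [-0.442, -0.579, 0.685], [0.295, -0.815, -0.499]] F [-4.1  3.8  0.4] T [ 0.51  0.75 -0.35] gap 0.0116 q [ 0.43  0.73  1.32 -0.55  1.43  1.17]
```

```bash
python3 -m inch '[{"gripper":1,"dp":[0,0,0],"rotation":[0,-0.5,0]},{"gripper":1,"dp":[0,0,0],"rotation":[0,-0.5,0]},{"gripper":1,"dp":[0,0,0],"rotation":[0,-0.5,0]},{"gripper":1,"dp":[0,0,0],"rotation":[0,-0.5,0]}]' 40
python3 -c "
from h import *
show()"
```

```text
time_s: 7.0
position: [0.588, 0.2251, 0.0761]
ee_rot: [0.884, -0.056, 0.088, -0.455]
ft_force: [-5.4, 3.2, 0.8]
finger_gap: 0.012
7.0 [0.588  0.2251 0.0761] [[0.978, -0.019, 0.207], [-0.179, -0.579, 0.795], [0.105, -0.815, -0.57]] F [-5.4  3.2  0.8] T [ 0.64  0.7  -0.67] gap 0.012 q [ 0.43  0.73  1.32 -0.55  1.43  0.82]
```

```bash
python3 -m inch '[{"gripper":1,"dp":[0,0,0],"rotation":[0,-0.5,0]},{"gripper":1,"dp":[0,0,0],"rotation":[0,-0.5,0]},{"gripper":1,"dp":[0,0,0],"rotation":[0,-0.5,0]},{"gripper":1,"dp":[0,0,0],"rotation":[0,-0.5,0]},{"gripper":1,"dp":[0,0,0],"rotation":[0,-0.5,0]},{"gripper":1,"dp":[0,0,0],"rotation":[0,-0.5,0]},{"gripper":1,"dp":[0,0,0],"rotation":[0,-0.5,0]},{"gripper":1,"dp":[0,0,0],"rotation":[0,-0.5,0]},{"gripper":1,"dp":[0,0,0],"rotation":[0,0,0]},{"gripper":1,"dp":[0,0,0],"rotation":[0,0,0]}]' 40
python3 - <<'E'
from h import *
s=env.sense();show(s);M=R.from_quat(s["ee_rot"]).as_matrix();x=M[:,0];print("bar th",np.degrees(np.arctan2(x@EY,x@EX))+90)
E
```

```text
time_s: 8.25
position: [0.5874, 0.2251, 0.0761]
ee_rot: [0.861, 0.102, -0.219, -0.447]
ft_force: [-8.2, 3.3, 1.6]
finger_gap: 0.0118
8.25 [0.5874 0.2251 0.0761] [[0.883, -0.02, -0.469], [0.372, -0.579, 0.725], [-0.286, -0.815, -0.504]] F [-8.2  3.3  1.6] T [ 0.47  0.98 -0.55] gap 0.0118 q [ 0.43  0.73  1.32 -0.55  1.43  0.13]
bar th 119.50688788656872
```

```bash
python3 -m inch '[{"gripper":0.2,"dp":[0,0,0],"rotation":[0,0,0]},{"gripper":0.2,"dp":[0,0,0],"rotation":[0,0,0]},{"gripper":0.2,"dp":[0,0,0],"rotation":[0,0,0]},{"gripper":0.2,"dp":[0,0,0],"rotation":[0,0,0]},{"gripper":0.2,"dp":[0,-0.2,0],"rotation":[0,0,0]},{"gripper":0.2,"dp":[0,-0.4,0],"rotation":[0,0,0]},{"gripper":0.2,"dp":[0,-0.5,0],"rotation":[0,0,0]},{"gripper":0.2,"dp":[0,-0.6,0],"rotation":[0,0,0]},{"gripper":0.2,"dp":[0,-0.6,0],"rotation":[0,0,0]}]'
python3 - <<'E'
from h import *
show();y=np.radians(-38.6);x=np.array([np.cos(y),np.sin(y),0]);d=np.array([0,0,-1.])
plan([.5144,.010,.26],np.c_[x,d,np.cross(x,d)],12)
E
```

```text
time_s: 9.38
position: [0.5911, 0.2929, 0.1725]
ee_rot: [0.861, 0.104, -0.217, -0.447]
ft_force: [0.3, 0.9, -0.5]
finger_gap: 0.0707
9.375 [0.5911 0.2929 0.1725] [[0.884, -0.016, -0.467], [0.373, -0.578, 0.725], [-0.282, -0.816, -0.505]] F [ 0.3  0.9 -0.5] T [0.3  0.04 0.02] gap 0.0707 q [ 0.52  0.69  1.15 -0.52  1.63  0.09]
rot/row [0.31  0.533 0.021]
[-0.33, 0.16, -0.36]
[-0.29, 0.14, -0.39]
[-0.26, 0.12, -0.43]
[-0.21, 0.09, -0.45]
[-0.17, 0.07, -0.48]
[-0.13, 0.04, -0.49]
[-0.08, 0.02, -0.5]
[-0.03, -0.01, -0.51]
[0.01, -0.04, -0.51]
[0.06, -0.07, -0.5]
[0.11, -0.09, -0.49]
[0.15, -0.12, -0.47]
```

```bash
python3 -m inch '[{"gripper":0.2,"dp":[-0.33,0.16,-0.36],"rotation":[0.31,0.533,0.021]},{"gripper":0.2,"dp":[-0.29,0.14,-0.39],"rotation":[0.31,0.533,0.021]},{"gripper":0.2,"dp":[-0.26,0.12,-0.43],"rotation":[0.31,0.533,0.021]},{"gripper":0.2,"dp":[-0.21,0.09,-0.45],"rotation":[0.31,0.533,0.021]},{"gripper":0.2,"dp":[-0.17,0.07,-0.48],"rotation":[0.31,0.533,0.021]},{"gripper":0.2,"dp":[-0.13,0.04,-0.49],"rotation":[0.31,0.533,0.021]},{"gripper":0.2,"dp":[-0.08,0.02,-0.5],"rotation":[0.31,0.533,0.021]},{"gripper":0.2,"dp":[-0.03,-0.01,-0.51],"rotation":[0.31,0.533,0.021]},{"gripper":0.2,"dp":[0.01,-0.04,-0.51],"rotation":[0.31,0.533,0.021]},{"gripper":0.2,"dp":[0.06,-0.07,-0.5],"rotation":[0.31,0.533,0.021]},{"gripper":0.2,"dp":[0.11,-0.09,-0.49],"rotation":[0.31,0.533,0.021]},{"gripper":0.2,"dp":[0.15,-0.12,-0.47],"rotation":[0.31,0.533,0.021]},{"gripper":0.2,"dp":[0,0,0],"rotation":[0,0,0]},{"gripper":0.2,"dp":[0,0,0],"rotation":[0,0,0]}]'
python3 - <<'E'
from h import *
s=env.sense();show(s);im=env.snapshot("wrist");W=cam("wrist",s)
for p in proj(W,[[.5144,.010,.195],[.5144,.010,.142]]): cv2.circle(im,tuple(int(round(x)) for x in p),2,(0,255,0),-1); print(p)
cv2.imwrite("pics/w3.png",im)
y=np.radians(-38.6);x=np.array([np.cos(y),np.sin(y),0]);d=np.array([0,0,-1.])
plan([.5144,.010,.156],np.c_[x,d,np.cross(x,d)],6,s)
E
```

```text
time_s: 11.12
position: [0.5146, 0.0088, 0.2584]
ee_rot: [0.668, -0.233, 0.234, -0.667]
ft_force: [0.0, 0.2, -0.4]
finger_gap: 0.0704
11.125 [0.5146 0.0088 0.2584] [[0.782, 0.0, 0.623], [-0.623, -0.002, 0.782], [0.002, -1.0, -0.002]] F [ 0.   0.2 -0.4] T [-0.09  0.11 -0.01] gap 0.0704 q [-0.21  0.03  1.73 -0.    1.38  0.46]
[279.28757844 217.2202422 ]
[279.09960226 197.49730062]
rot/row [0.002 0.001 0.002]
[-0.0, 0.34, 0.0]
[-0.0, 0.34, 0.0]
[-0.0, 0.34, 0.0]
[-0.0, 0.34, 0.0]
[-0.0, 0.34, 0.0]
[-0.0, 0.34, 0.0]
```

View pics/w3.png

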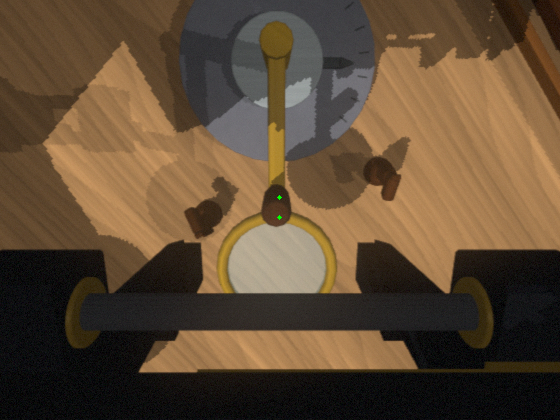

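Grip top at about (277,214), predicted (279,217): within ~1 mm and centred between the fingers. Descend and grip lightly.

```bash
python3 -m inch '[{"gripper":0.2,"dp":[-0.02,0.34,0],"rotation":[0,0,0]},{"gripper":0.2,"dp":[0,0.34,0],"rotation":[0,0,0]},{"gripper":0.2,"dp":[0,0.34,0],"rotation":[0,0,0]},{"gripper":0.2,"dp":[0,0.34,0],"rotation":[0,0,0]},{"gripper":0.2,"dp":[0,0.34,0],"rotation":[0,0,0]},{"gripper":0.2,"dp":[0,0.34,0],"rotation":[0,0,0]},{"gripper":1,"dp":[0,0,0],"rotation":[0,0,0]},{"gripper":1,"dp":[0,0,0],"rotation":[0,0,0]},{"gripper":1,"dp":[0,0,0],"rotation":[0,0,0]},{"gripper":1,"dp":[0,0,0],"rotation":[0,0,0]},{"gripper":1,"dp":[0,0,0],"rotation":[0,0,0]},{"gripper":1,"dp":[0,0,0],"rotation":[0,0,0]},{"gripper":1,"dp":[0,0,0],"rotation":[0,0,0]},{"gripper":1,"dp":[0,0,0],"rotation":[0,0,0]}]' 15
python3 - <<'E'
from h import *
s=env.sense();show(s);p=s["position"][:2]-[.583,.096];print(np.hypot(*p),np.degrees(np.arctan2(p[1],p[0])))
E
```

```text
time_s: 12.92
position: [0.5136, 0.0087, 0.1558]
ee_rot: [0.668, -0.234, 0.234, -0.667]
ft_force: [-0.6, 0.3, 2.7]
finger_gap: 0.0192
12.925 [0.5136 0.0087 0.1558] [[0.781, -0.0, 0.624], [-0.624, -0.002, 0.781], [0.001, -1.0, -0.002]] F [-0.6  0.3  2.7] T [-0.05  0.19  0.  ] gap 0.0192 q [-0.21  0.14  1.84 -0.    1.17  0.46]
0.11156483893068486 -128.48078317629538
```

```bash
python3 -m inch '[{"gripper":1,"dp":[0.192,0,0.0084],"rotation":[0,-0.5,0]},{"gripper":1,"dp":[0.192,0,0.0084],"rotation":[0,-0.5,0]},{"gripper":1,"dp":[0.192,0,0.0084],"rotation":[0,-0.5,0]},{"gripper":1,"dp":[0.192,0,0.0084],"rotation":[0,-0.5,0]},{"gripper":1,"dp":[0.192,0,0.0084],"rotation":[0,-0.5,0]},{"gripper":1,"dp":[0.192,0,0.0084],"rotation":[0,-0.5,0]}]'
python3 - <<'E'
from h import *
s=env.sense();show(s);p=s["position"][:2]-[.583,.096];print(np.hypot(*p),np.degrees(np.arctan2(p[1],p[0])))
E
```

```text
time_s: 13.68
position: [0.5664, -0.0143, 0.1558]
ee_rot: [0.706, -0.052, 0.052, -0.705]
ft_force: [0.6, 1.5, 2.4]
finger_gap: 0.0191
13.675 [ 0.5664 -0.0143  0.1558] [[0.989, 0.0, 0.147], [-0.147, -0.002, 0.989], [0.001, -1.0, -0.002]] F [0.6 1.5 2.4] T [ 0.07 -0.08 -0.14] gap 0.0191 q [-0.23  0.25  1.7  -0.    1.19 -0.09]
0.11149657043677517 -98.53635671392351
```

```bash
python3 -m inch '[{"gripper":1,"dp":[0.192,0,0.0084],"rotation":[0,-0.5,0]},{"gripper":1,"dp":[0.192,0,0.0084],"rotation":[0,-0.5,0]},{"gripper":1,"dp":[0.192,0,0.0084],"rotation":[0,-0.5,0]},{"gripper":1,"dp":[0.192,0,0.0084],"rotation":[0,-0.5,0]},{"gripper":1,"dp":[0.192,0,0.0084],"rotation":[0,-0.5,0]},{"gripper":1,"dp":[0.192,0,0.0084],"rotation":[0,-0.5,0]},{"gripper":1,"dp":[0.192,0,0.0084],"rotation":[0,-0.5,0]},{"gripper":1,"dp":[0.192,0,0.0084],"rotation":[0,-0.5,0]},{"gripper":1,"dp":[0.192,0,0.0084],"rotation":[0,-0.5,0]},{"gripper":1,"dp":[0,0,0],"rotation":[0,0,0]},{"gripper":1,"dp":[0,0,0],"rotation":[0,0,0]}]'
python3 - <<'E'
from h import *
s=env.sense();show(s);p=s["position"][:2]-[.583,.096];print(np.hypot(*p),np.degrees(np.arctan2(p[1],p[0])))
im=env.snapshot("wrist");cv2.imwrite("pics/w4.png",im)
np.savez("pics/w4.npz",p=s["position"],q=s["ee_rot"])
W=cam("wrist",s)
pts={}
for a in(33,35,37.3,39,41): pts[a]=proj(W,[[.583+.076*np.cos(np.radians(a)),.096+.076*np.sin(np.radians(a)),.036]])[0].round(1)
print(pts,proj(W,[[.583,.096,.149]]))
u,v=pts[37.3].astype(int);print(u,v);u=min(max(u,90),470);v=min(max(v,67),353)
cv2.imwrite("pics/w4c.png",cv2.resize(cv2.convertScaleAbs(im[v-67:v+67,u-90:u+90],alpha=1.5,beta=15),(800,596),interpolation=cv2.INTER_CUBIC));print(u-90,v-67)
cv2.imwrite("pics/top4.png",env.snapshot("top"))
E
```

```text
time_s: 15.05
position: [0.6491, 0.0049, 0.1559]
ee_rot: [0.673, 0.221, -0.22, -0.67]
ft_force: [5.2, -4.4, -0.5]
finger_gap: 0.0195
15.05 [0.6491 0.0049 0.1559] [[0.805, 0.003, -0.593], [0.593, -0.004, 0.805], [0.0, -1.0, -0.005]] F [ 5.2 -4.4 -0.5] T [-0.59 -0.69 -0.09] gap 0.0195 q [-0.17  0.42  1.48 -0.    1.24 -0.81]
0.11256137013555645 -54.03937979105666
{33: array([387.7,  52. ]), 35: array([388.2,  48. ]), 37.3: array([388.5,  43.3]), 39: array([388.7,  39.9]), 41: array([388.8,  35.8])} [[283.32988141  -8.29502139]]
388 43
298 0
```

View pics/w4c.png

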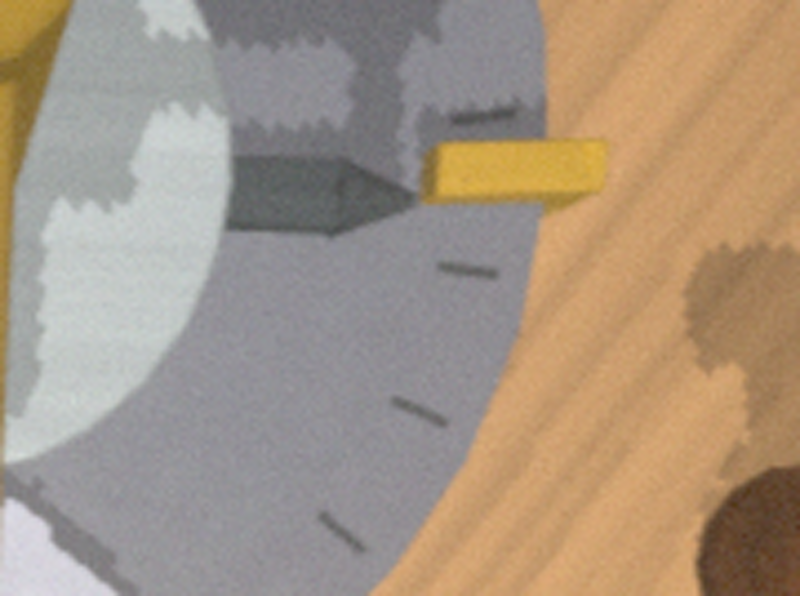

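Pointer tip at crop (418,199); tab's top face spans rows ≈143–193 at its inner end, so the tip is still clockwise of the tab's middle.

```bash
python3 - <<'E'
from h import *
d=np.load("pics/w4.npz");s={"position":d["p"],"ee_rot":d["q"]};W=cam("wrist",s)
f=lambda u,v,z:at_z(W,298+u/(800/180),v/(596/134),z)
o=np.array([.583,.096])
def pr(n,p):
    q=p[:2]-o;print(n,p.round(4),np.hypot(*q).round(4),np.degrees(np.arctan2(q[1],q[0])).round(2));return p
pr("tip",f(418,199,.036));pr("shaftL mid",f(232,193,.036));a=pr("tabin hi",f(440,145,.039));b=pr("tabin lo",f(432,193,.039));c=pr("tabout hi",f(607,142,.039));e=pr("out lo",f(603,190,.039))
pr("in mid",(a+b)/2);pr("out mid",(c+e)/2)
print(np.hypot(*(a-b)[:2]))
for n,(p,q) in {"tab":((a+b)/2,(c+e)/2)and((a+b)/2,(c+e)/2),"ptr":(f(232,193,.036),f(418,199,.036))}.items():
    t=(q-p);print(n,"dir",np.degrees(np.arctan2(t[1],t[0])))
E
```

```text
tip [0.6461 0.1428 0.036 ] 0.0786 36.6
shaftL mid [0.6216 0.1259 0.036 ] 0.0488 37.8
tabin hi [0.6433 0.1498 0.039 ] 0.0808 41.75
tabin lo [0.6468 0.1439 0.039 ] 0.0798 36.85
tabout hi [0.664  0.1656 0.039 ] 0.1068 40.66
out lo [0.6683 0.1602 0.039 ] 0.1067 36.95
in mid [0.6451 0.1468 0.039 ] 0.0802 39.32
out mid [0.6662 0.1629 0.039 ] 0.1067 38.81
0.00694064253069673
tab dir 37.26329014734798
ptr dir 34.63431596462672
```

```bash
python3 -m inch '[{"gripper":1,"dp":[0.05,0,0.02],"rotation":[0,-0.125,0]},{"gripper":1,"dp":[0.05,0,0.01],"rotation":[0,-0.125,0]},{"gripper":1,"dp":[0,0,0],"rotation":[0,0,0]},{"gripper":1,"dp":[0,0,0],"rotation":[0,0,0]}]'
python3 - <<'E'
from h import *
s=env.sense();show(s);p=s["position"][:2]-[.583,.096];print(np.hypot(*p),np.degrees(np.arctan2(p[1],p[0])))
im=env.snapshot("wrist")
np.savez("pics/w5.npz",p=s["position"],q=s["ee_rot"])
cv2.imwrite("pics/w5c.png",cv2.resize(cv2.convertScaleAbs(im[0:75,340:440],alpha=1.5,beta=15),(800,600),interpolation=cv2.INTER_CUBIC))
E
```

```text
time_s: 15.65
position: [0.6529, 0.0077, 0.1559]
ee_rot: [0.669, 0.236, -0.234, -0.664]
ft_force: [7.4, -8.3, -2.7]
finger_gap: 0.0192
15.65 [0.6529 0.0077 0.1559] [[0.779, 0.005, -0.627], [0.627, -0.006, 0.779], [0.0, -1.0, -0.007]] F [ 7.4 -8.3 -2.7] T [-1.25 -1.14 -0.06] gap 0.0192 q [-0.17  0.42  1.47 -0.01  1.24 -0.84]
0.11258640036286865 -51.630302771401865
```

View pics/w5c.png

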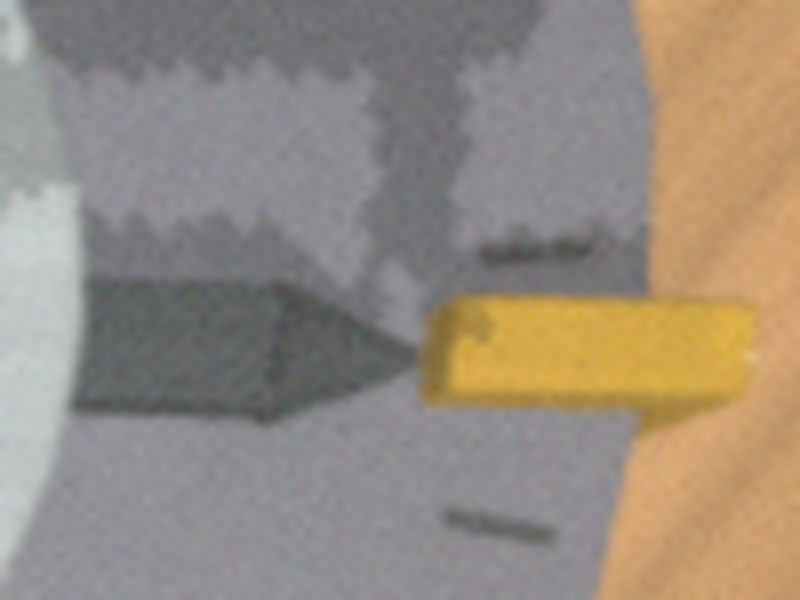

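Tip (420,360) vs tab inner-end middle ≈ (430,354): about 0.5 mm. Relax the radial force and release.

```bash
python3 -m inch '[{"gripper":1,"dp":[0.005,0,-0.03],"rotation":[0,0,0]},{"gripper":1,"dp":[0,0,0],"rotation":[0,0,0]}]'
python3 -c "
from h import *
show()"
```

```text
time_s: 15.95
position: [0.653, 0.0078, 0.1558]
ee_rot: [0.668, 0.235, -0.235, -0.665]
ft_force: [4.1, -5.1, 0.1]
finger_gap: 0.0197
15.95 [0.653  0.0078 0.1558] [[0.779, 0.002, -0.627], [0.627, -0.004, 0.779], [-0.001, -1.0, -0.005]] F [ 4.1 -5.1  0.1] T [-0.88 -0.68 -0.06] gap 0.0197 q [-0.17  0.43  1.47 -0.    1.24 -0.84]
```

```bash
python3 -m inch '[{"gripper":1,"dp":[0,0,-0.04],"rotation":[0,0,0]},{"gripper":1,"dp":[0,0,0],"rotation":[0,0,0]},{"gripper":0.2,"dp":[0,0,0],"rotation":[0,0,0]},{"gripper":0.2,"dp":[0,0,0],"rotation":[0,0,0]},{"gripper":0.2,"dp":[0,0,0],"rotation":[0,0,0]},{"gripper":0.2,"dp":[0,-0.3,0],"rotation":[0,0,0]},{"gripper":0.2,"dp":[0,-0.5,0],"rotation":[0,0,0]},{"gripper":0.2,"dp":[0,-0.6,0],"rotation":[0,0,0]},{"gripper":0.2,"dp":[0,-0.6,0],"rotation":[0,0,0]},{"gripper":0.2,"dp":[0,0,0],"rotation":[0,0,0]}]'
python3 - <<'E'
from h import *
s=env.sense();show(s)
cv2.imwrite("pics/top6.png",env.snapshot("top"))
plan(G+.10*A,knobR(119.5),12,s)
E
```

```text
time_s: 17.2
position: [0.6549, 0.0077, 0.2598]
ee_rot: [0.669, 0.237, -0.234, -0.665]
ft_force: [0.1, -0.6, 0.4]
finger_gap: 0.0707
17.2 [0.6549 0.0077 0.2598] [[0.778, 0.006, -0.628], [0.628, -0.003, 0.778], [0.003, -1.0, -0.006]] F [ 0.1 -0.6  0.4] T [-0.06 -0.03  0.03] gap 0.0707 q [-0.17  0.34  1.37 -0.    1.43 -0.85]
rot/row [-0.236  0.09   0.17 ]
[0.21, 0.15, 0.44]
[0.21, 0.12, 0.45]
[0.2, 0.1, 0.45]
[0.2, 0.07, 0.46]
[0.19, 0.05, 0.47]
[0.19, 0.02, 0.47]
[0.18, -0.0, 0.47]
[0.17, -0.03, 0.48]
[0.16, -0.05, 0.48]
[0.16, -0.07, 0.48]
[0.15, -0.1, 0.48]
[0.13, -0.12, 0.47]
```

```bash
python3 -m inch '[{"gripper":0.2,"dp":[0.21,0.15,0.44],"rotation":[-0.236,0.09,0.17]},{"gripper":0.2,"dp":[0.21,0.12,0.45],"rotation":[-0.236,0.09,0.17]},{"gripper":0.2,"dp":[0.2,0.1,0.45],"rotation":[-0.236,0.09,0.17]},{"gripper":0.2,"dp":[0.2,0.07,0.46],"rotation":[-0.236,0.09,0.17]},{"gripper":0.2,"dp":[0.19,0.05,0.47],"rotation":[-0.236,0.09,0.17]},{"gripper":0.2,"dp":[0.19,0.02,0.47],"rotation":[-0.236,0.09,0.17]},{"gripper":0.2,"dp":[0.18,0,0.47],"rotation":[-0.236,0.09,0.17]},{"gripper":0.2,"dp":[0.17,-0.03,0.48],"rotation":[-0.236,0.09,0.17]},{"gripper":0.2,"dp":[0.16,-0.05,0.48],"rotation":[-0.236,0.09,0.17]},{"gripper":0.2,"dp":[0.16,-0.07,0.48],"rotation":[-0.236,0.09,0.17]},{"gripper":0.2,"dp":[0.15,-0.1,0.48],"rotation":[-0.236,0.09,0.17]},{"gripper":0.2,"dp":[0.13,-0.12,0.47],"rotation":[-0.236,0.09,0.17]},{"gripper":0.2,"dp":[0,0,0],"rotation":[0,0,0]},{"gripper":0.2,"dp":[0,0,0],"rotation":[0,0,0]}]'
python3 - <<'E'
from h import *
s=env.sense();show(s);im=env.snapshot("wrist");W=cam("wrist",s);t=np.radians(119.5)
for p in proj(W,[G+.012*A+k*.023*(np.cos(t)*EX+np.sin(t)*EY) for k in(-1,1)]): cv2.circle(im,tuple(int(round(x)) for x in p),2,(0,255,0),-1);print(p)
cv2.imwrite("pics/w6.png",cv2.resize(cv2.convertScaleAbs(im,alpha=1.6,beta=15),(800,600)))
plan(G-.014*A,knobR(119.5),9,s)
E
```

```text
time_s: 19.0
position: [0.586, 0.2909, 0.1655]
ee_rot: [0.858, 0.102, -0.222, -0.451]
ft_force: [-0.8, -0.1, 0.8]
finger_gap: 0.0708
19.0 [0.586  0.2909 0.1655] [[0.88, -0.026, -0.473], [0.375, -0.573, 0.729], [-0.29, -0.819, -0.495]] F [-0.8 -0.1  0.8] T [0.23 0.03 0.08] gap 0.0708 q [ 0.51  0.69  1.17 -0.51  1.63  0.09]
[284.06242607 247.72683044]
[284.68323192 184.44751021]
rot/row [-0.002  0.004 -0.004]
[0.01, 0.24, -0.01]
[0.01, 0.24, -0.01]
[0.01, 0.24, -0.01]
[0.01, 0.24, -0.01]
[0.01, 0.24, -0.01]
[0.01, 0.24, -0.01]
[0.0, 0.24, -0.01]
[0.0, 0.24, -0.01]
[0.0, 0.25, -0.01]
```

View pics/w6.png

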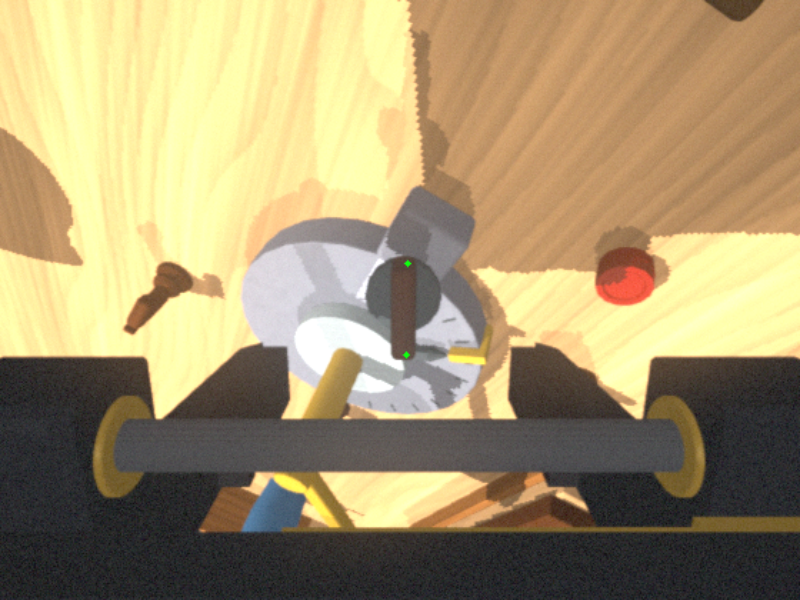

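Bar at column 403, jaws centred at ~398–400: shift ~+2 mm in x while descending.

```bash
python3 -m inch '[{"gripper":0.2,"dp":[0.01,0.24,-0.01],"rotation":[0,0,0]},{"gripper":0.2,"dp":[0.01,0.24,-0.01],"rotation":[0,0,0]},{"gripper":0.2,"dp":[0.01,0.24,-0.01],"rotation":[0,0,0]},{"gripper":0.2,"dp":[0.01,0.24,-0.01],"rotation":[0,0,0]},{"gripper":0.2,"dp":[0.01,0.24,-0.01],"rotation":[0,0,0]},{"gripper":0.2,"dp":[0,0.24,-0.01],"rotation":[0,0,0]},{"gripper":0.2,"dp":[0,0.24,0],"rotation":[0,0,0]},{"gripper":0.2,"dp":[0,0.24,0],"rotation":[0,0,0]},{"gripper":0.2,"dp":[0,0.24,0],"rotation":[0,0,0]},{"gripper":1,"dp":[0,0,0],"rotation":[0,0,0]},{"gripper":1,"dp":[0,0,0],"rotation":[0,0,0]},{"gripper":1,"dp":[0,0,0],"rotation":[0,0,0]},{"gripper":1,"dp":[0,0,0],"rotation":[0,0,0]},{"gripper":1,"dp":[0,0,0],"rotation":[0,0,0]},{"gripper":1,"dp":[0,0,0],"rotation":[0,0,0]},{"gripper":1,"dp":[0,0,0],"rotation":[0,0,0]},{"gripper":1,"dp":[0,0,0],"rotation":[0,0,0]},{"gripper":1,"dp":[0,0,0],"rotation":[0,0,0]}]' 40
python3 -c "
from h import *
show()"
```

```text
time_s: 21.3
position: [0.5868, 0.2284, 0.0788]
ee_rot: [0.859, 0.102, -0.222, -0.451]
ft_force: [-4.3, -0.8, 3.9]
finger_gap: 0.0121
21.3 [0.5868 0.2284 0.0788] [[0.881, -0.026, -0.473], [0.374, -0.573, 0.729], [-0.289, -0.819, -0.495]] F [-4.3 -0.8  3.9] T [-0.19  0.48 -0.43] gap 0.0121 q [ 0.44  0.72  1.31 -0.54  1.44  0.12]
```

```bash
python3 -m inch '[{"gripper":1,"dp":[0,0,0],"rotation":[0,0.5,0]},{"gripper":1,"dp":[0,0,0],"rotation":[0,0.5,0]},{"gripper":1,"dp":[0,0,0],"rotation":[0,0.5,0]},{"gripper":1,"dp":[0,0,0],"rotation":[0,0.5,0]},{"gripper":1,"dp":[0,0,0],"rotation":[0,0.5,0]},{"gripper":1,"dp":[0,0,0],"rotation":[0,0.5,0]},{"gripper":1,"dp":[0,0,0],"rotation":[0,0.5,0]},{"gripper":1,"dp":[0,0,0],"rotation":[0,0.5,0]},{"gripper":1,"dp":[0,0,0],"rotation":[0,0.5,0]},{"gripper":1,"dp":[0,0,0],"rotation":[0,0.5,0]},{"gripper":1,"dp":[0,0,0],"rotation":[0,0.5,0]},{"gripper":1,"dp":[0,0,0],"rotation":[0,0.4,0]},{"gripper":1,"dp":[0,0,0],"rotation":[0,0,0]}]'
python3 - <<'E'
from h import *
s=env.sense();show(s);M=R.from_quat(s["ee_rot"]).as_matrix();x=M[:,0];print("bar th",np.degrees(np.arctan2(x@EY,x@EX))+90,"Ta",s["ft_torque"]@A,s["joint_torque"].round(2))
E
```

```text
time_s: 22.92
position: [0.5888, 0.2284, 0.0788]
ee_rot: [0.856, -0.132, 0.231, -0.443]
ft_force: [4.5, -2.1, -0.9]
finger_gap: 0.0113
22.925 [0.5888 0.2284 0.0788] [[0.859, -0.022, 0.512], [-0.431, -0.572, 0.698], [0.278, -0.82, -0.501]] F [ 4.5 -2.1 -0.9] T [ 0.14 -0.79  0.55] gap 0.0113 q [ 0.43  0.72  1.31 -0.54  1.43  1.15]
bar th 60.75011280132014 Ta -0.002154805727291224 [  2.37 -61.85 -26.6   -0.77   2.77   0.33]
```

```bash
cat > st.py <<'E'
from h import *
s=env.sense();M=R.from_quat(s["ee_rot"]).as_matrix();x=M[:,0];print("bar th",np.degrees(np.arctan2(x@EY,x@EX))+90,"t6",s["joint_torque"][5].round(3),"F",s["ft_force"].round(1),"T",s["ft_torque"].round(2),"q6",s["joint_positions"][5].round(4))
E
for i in 1 2 3; do python3 -m inch '[{"gripper":1,"dp":[0,0,0],"rotation":[0,0.25,0]},{"gripper":1,"dp":[0,0,0],"rotation":[0,0,0]}]' 45 >/dev/null; python3 st.py; done
```

```text
bar th 58.28818548794874 t6 0.198 F [ 6.4 -1.8 -0.7] T [ 0.07 -0.78  0.64] q6 1.1883
bar th 55.79011836917859 t6 0.26 F [ 6.2 -2.5 -1.1] T [ 0.06 -0.77  0.72] q6 1.2318
bar th 53.366237619588695 t6 0.989 F [ 6.9 -1.7 -1.1] T [ 0.02 -0.37  1.3 ] q6 1.2744
```

```bash
python3 -m inch '[{"gripper":1,"dp":[0,0,0],"rotation":[0,0.2,0]},{"gripper":1,"dp":[0,0,0],"rotation":[0,0,0]},{"gripper":1,"dp":[0,0,0],"rotation":[0,0,0]}]' 50 >/dev/null; python3 st.py
```

```text
bar th 51.40702018945506 t6 0.933 F [ 6.8 -2.4 -1.8] T [ 0.11 -0.28  1.41] q6 1.3086
```

Stop reached (joint-6 torque jumped 0.25 → 0.95 N m and saturated). Release and retreat.

```bash
python3 -m inch '[{"gripper":0.2,"dp":[0,0,0],"rotation":[0,0,0]},{"gripper":0.2,"dp":[0,0,0],"rotation":[0,0,0]},{"gripper":0.2,"dp":[0,0,0],"rotation":[0,0,0]},{"gripper":0.2,"dp":[0,0,0],"rotation":[0,0,0]},{"gripper":0.2,"dp":[0,-0.2,0],"rotation":[0,0,0]},{"gripper":0.2,"dp":[0,-0.4,0],"rotation":[0,0,0]},{"gripper":0.2,"dp":[0,-0.5,0],"rotation":[0,0,0]},{"gripper":0.2,"dp":[0,-0.6,0],"rotation":[0,0,0]},{"gripper":0.2,"dp":[0,-0.6,0],"rotation":[0,0,0]},{"gripper":0.2,"dp":[0,-0.6,0],"rotation":[0,0,0]},{"gripper":0.2,"dp":[0,0,0],"rotation":[0,0,0]}]'
python3 - <<'E'
from h import *
s=env.sense();show(s);im=env.snapshot("wrist");W=cam("wrist",s)
t0=env.snapshot("top")
f=lambda a,k=1.5:cv2.convertScaleAbs(a,alpha=k,beta=10)
# left: wrist crop of stand, right: top crop
P=proj(W,[G,[.644,.142,.036]]);print(P)
for th in(55,59.5):
    t=np.radians(th);print(th,proj(W,[G+.012*A+k*.023*(np.cos(t)*EX+np.sin(t)*EY) for k in(-1,1)]).round(1).tolist())
u,v=P.mean(0).astype(int);a=im[max(0,v-60):max(0,v-60)+120,u-80:u+80];print("wrist crop origin",u-80,max(0,v-60))
c=np.vstack([cv2.resize(f(a),(400,300),interpolation=cv2.INTER_CUBIC),cv2.resize(t0[120:270+15,165:385],(400,300),interpolation=cv2.INTER_CUBIC)])
cv2.imwrite("pics/fin.png",cv2.resize(c,(400,600)));cv2.imwrite("pics/fin_w.png",im);cv2.imwrite("pics/fin_t.png",t0)
E
```

```text
time_s: 25.42
position: [0.5919, 0.3141, 0.2012]
ee_rot: [0.833, -0.168, 0.302, -0.432]
ft_force: [0.4, -0.1, -0.2]
finger_gap: 0.0705
25.425 [0.5919 0.3141 0.2012] [[0.762, -0.019, 0.648], [-0.541, -0.57, 0.619], [0.357, -0.822, -0.444]] F [ 0.4 -0.1 -0.2] T [ 0.23  0.07 -0.03] gap 0.0705 q [ 0.54  0.69  1.09 -0.51  1.7   1.27]
[[279.67717394 194.38408205]
 [346.30341692 172.85550016]]
55 [[281.5, 224.5], [277.8, 169.7]]
59.5 [[283.7, 224.3], [275.5, 169.9]]
wrist crop origin 232 123
```

View pics/fin.png

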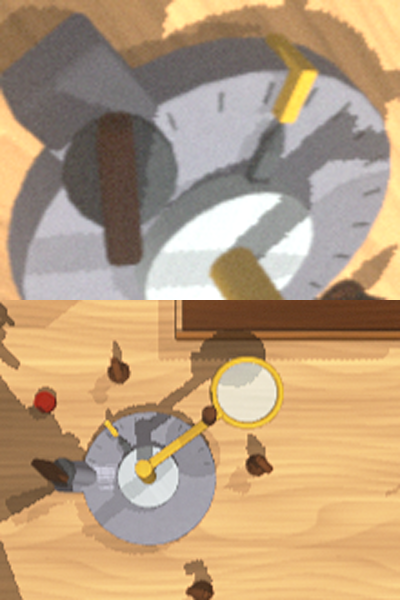

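Knob bar is back at ≈56° (start 59.5°, i.e. past its start toward the stop), bystanders unmoved. One last close look from above at the pointer.

```bash
python3 - <<'E'
from h import *
y=np.radians(-38);x=np.array([np.cos(y),np.sin(y),0]);d=np.array([0,0,-1.]);z=np.cross(x,d)
plan(np.array([.644,.142,.21])+.018*z,np.c_[x,d,z],9)
E
```

```text
rot/row [ 0.31  -0.029  0.233]
[0.31, 0.17, -0.13]
[0.31, 0.15, -0.14]
[0.32, 0.13, -0.15]
[0.32, 0.11, -0.16]
[0.32, 0.09, -0.17]
[0.33, 0.06, -0.17]
[0.33, 0.04, -0.18]
[0.33, 0.02, -0.18]
[0.33, -0.0, -0.18]
```

```bash
python3 -m inch '[{"gripper":0.2,"dp":[0.31,0.17,-0.13],"rotation":[0.31,-0.029,0.233]},{"gripper":0.2,"dp":[0.31,0.15,-0.14],"rotation":[0.31,-0.029,0.233]},{"gripper":0.2,"dp":[0.32,0.13,-0.15],"rotation":[0.31,-0.029,0.233]},{"gripper":0.2,"dp":[0.32,0.11,-0.16],"rotation":[0.31,-0.029,0.233]},{"gripper":0.2,"dp":[0.32,0.09,-0.17],"rotation":[0.31,-0.029,0.233]},{"gripper":0.2,"dp":[0.33,0.06,-0.17],"rotation":[0.31,-0.029,0.233]},{"gripper":0.2,"dp":[0.33,0.04,-0.18],"rotation":[0.31,-0.029,0.233]},{"gripper":0.2,"dp":[0.33,0.02,-0.18],"rotation":[0.31,-0.029,0.233]},{"gripper":0.2,"dp":[0.33,0,-0.18],"rotation":[0.31,-0.029,0.233]},{"gripper":0.2,"dp":[0,0,0],"rotation":[0,0,0]},{"gripper":0.2,"dp":[0,0,0],"rotation":[0,0,0]}]'
python3 - <<'E'
from h import *
s=env.sense();show(s);im=env.snapshot("wrist");W=cam("wrist",s)
np.savez("pics/w7.npz",p=s["position"],q=s["ee_rot"])
u,v=proj(W,[[.641,.140,.036]])[0].astype(int);u=min(max(u,60),500);v=min(max(v,45),375);print(u-60,v-45)
cv2.imwrite("pics/w7.png",im)
cv2.imwrite("pics/w7c.png",cv2.resize(cv2.convertScaleAbs(im[v-45:v+45,u-60:u+60],alpha=1.5,beta=15),(800,600),interpolation=cv2.INTER_CUBIC))
E
```

```text
time_s: 26.9
position: [0.6552, 0.1562, 0.2089]
ee_rot: [0.669, -0.231, 0.23, -0.667]
ft_force: [-0.1, 0.4, -0.9]
finger_gap: 0.0703
26.9 [0.6552 0.1562 0.2089] [[0.787, -0.002, 0.617], [-0.617, -0.002, 0.787], [-0.001, -1.0, -0.003]] F [-0.1  0.4 -0.9] T [0.   0.1  0.03] gap 0.0703 q [ 0.06  0.42  1.36 -0.    1.36  0.72]
219 160
```

View pics/w7c.png

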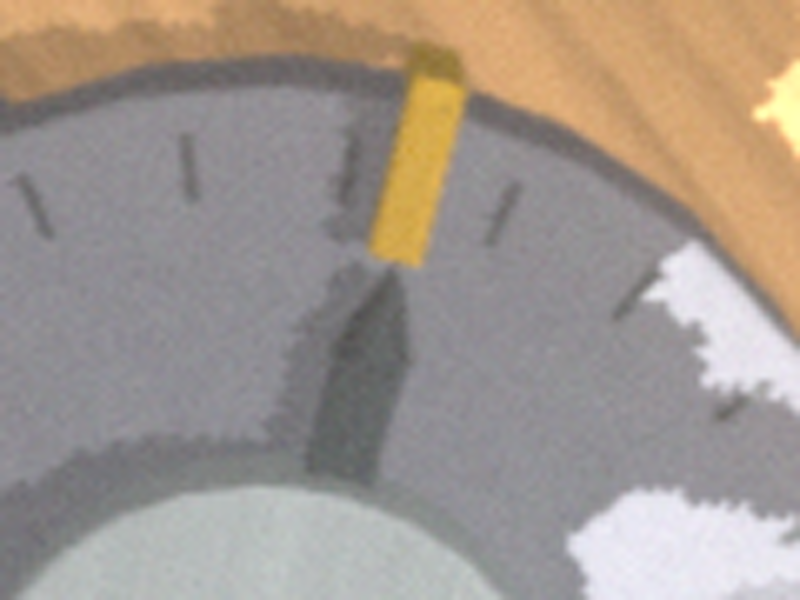

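Tip at (393,270) lies on the tab's centre line (394 at that row). Hand in.

```bash
python3 -c "
from rig import env
print(env.hand_in())"
```

```text
the job is handed in; nothing more can be done
None
```

The magnifier now points at the brass tab and the clamp is tight again. I handed the job in at about 27 s of the 56 s allowed.

- **Clamp loosened:** I turned the knob about 60° (1.05 rad) anticlockwise, well past the 0.6 rad where the arm comes free.
- **Arm swung:** I turned the arm about 77° anticlockwise by its wooden grip, in two stages plus a 2.5° correction after a close look.
- **Clamp tightened:** I turned the knob back until the last joint's torque jumped from about 0.25 to 0.95 N m and then held steady, so it was against its stop. I judged the knob bar to end about 3–4° tighter than where it started.

**Last checks:**
- After clamping and letting go, a close wrist-camera picture showed the pointer tip on the tab's centre line to within about 0.2 mm.
- In the last overhead picture, a crop around the stand, the knights and discs near it looked unmoved. The pencil pot, hand magnifier and fourth knight were outside that crop, and I did not compare them afterwards.
- The gripper was open and clear of everything at hand-in.
- The highest wrist force I read was about 11 N.

**One disagreement:** the top and wrist cameras placed the tab 1.5–2° apart, within their calibration error. I went by the pointer and tab as seen together in the wrist camera.

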